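# Sort the weights and bowls into their bays by sliding

## Robot

A 7-joint arm with a two-finger parallel gripper is mounted at the origin on a cart in front of the work surface, level with it; the furniture and walls round the work are solid. World frame = base frame: x ahead of the robot, y to its left, z up, the work surface at z = 0. Lengths are in m, angles in rad, forces in N, time in s.
With the tool pointing down it reaches from about 0.425 to 0.875 m from the base axis. Payload 4.7 kg.
Tool frame: the origin (TCP) lies at the very end of the fingers, on their centre line; the grasp point (between the pads) lies 19 mm behind it; z points along the fingers, y is the line along which they close (so a half turn about z gives the same grasp; the last joint's range is limited). The gripper opens to 87 mm and grips with 3 to 60 N. Pads are 19 mm wide; open, the fingers measure 117 mm over their backs; the gripper's body (75 mm by 190 mm) begins 51 mm behind the grasp point.
Start: joints at [-1.312, 0.321, -0.07, 1.45, 0.023, 1.371, -0.057], TCP at [0.158, 0.631, 0.223] pointing down, gripper open.
Joint ranges: [-2.86, 2.86], [-0.3, 2.09], [-1.38, 1.24], [0.06, 2.45], [-1.56, 4.7], [0.09, 2.05], [-2.69, 2.69]. Speed limits (rad/s): [2.57, 2.57, 3.14, 3.14, 3.14, 3.14, 3.14].

## Interface

Orientations are given as a rotation vector (axis times angle).
In Python, from bench import ctrl, vision gives the robot as it stands.
- The arm moves only by the tool jog_arm, never from a script. Its argument "increments" is a list of rows, each an object of numbers: "tx", "ty", "tz": the shift along the tool's x, y, z in mm; "wx", "wy", "wz": the turn, a rotation vector about the tool's x, y, z in rad; "gripper": the opening, from 0 (shut) to 1 (fully open). In form: [{"tx": .., "ty": .., "tz": .., "wx": .., "wy": .., "wz": .., "gripper": ..}, ...]. A call has exactly 5 rows; each row is the pose to reach, as a shift and turn from the pose commanded when the call began, along the tool's axes at that moment; what a row does not reach only later rows make up. A row lasts 1/12 s, in which the tool goes at most 41.7 mm and 7.16 degrees, less where a joint would pass 70% of its speed; a pose out of reach is approached as far as the arm can. A call with a gripper value outside its range is refused whole. The fingers move at their own pace and stop on an object; "grip_force" is the grip in N (left out, the last holds). Time passes only in rows, so rows that repeat a pose let the fingers close, or fill a call up. It gives the time, the measured TCP pose, the force, the opening and the grip force at its end, in the units of the state.
- ctrl.get_state(): the state, without advancing time (a new reading comes with each control period).
- vision.get_image(name): name is "side" or "top" or "wrist"; returns a dict with "color" (420x560x3 uint8, blue, green, red), "fx", "fy", "cx", "cy" (pixels), "k1" (the pictures are not rectified: a ray, as slopes to the right and down, at radius r is drawn at 1 + k1 r^2 times it, then the intrinsics apply), "extrinsics" (4x4, takes a point from world to camera coordinates). Camera axes: x right, y down, z forward; pixel columns grow to the right and rows downward; lengths in m; the calibration is good to about 2 mm. A picture is of the moment at which its call begins. There is no depth.
- ctrl.close_job(): hands the job in; it is judged then, once.
Trained networks look in the newest picture that a camera, given by its name, has taken for a name from the list of things; names that differ only in an ending like _2 or _b are one class to them, and where a whole thing is asked for, a point or a joint stands for the part that bears it (a point fixed in the world has none). Each returns a list of dicts, best first, with "conf" (0 to 1); they miss things now and then, are a little off and sometimes report something else, mostly with a low value. They report only what shows in the picture. A call takes as long as a camera call.
- vision.spot_in(camera, thing): "bbox" ([left, top, right, bottom] in pixels, round what is visible of it).
The state is a dict: "time": time; "joint_positions": joint angles; "qd": joint speeds; "joint_torque": joint torques, N m; "position": TCP position; "tool_rot": TCP orientation; "ft_force": force on the tool from outside, world axes, zero at the start; "torque": the same for the moment, N m; "grip_width": opening from 0.0 (shut) to 1.0 (fully open); "grip_force": force on a finger pad.
Only numpy, scipy, OpenCV 4.12 (cv2) and the standard library are available. Lean on these libraries where they do the work, as an engineer would, in place of code of your own. Each camera call takes 0.05 s, during which the arm holds its last target. There are 200 camera calls.

## Task

Clear the middle of the worktop by sorting: slide the two loose brass weights into the wooden bay that already holds the small brass weight, and the loose china bowl into the bay that already holds the other bowl, each fully inside its bay and upright. Push or drag them along the worktop without lifting or tipping anything, and leave the jars, the candle and the tin behind the work alone.

Things in the scene. Friction and masses are not known exactly. Their poses are not given: they have to be found in the camera images.
- weight_large_centre (a point): round upright brass weight with a knob on top, the largest, body 38 mm across and 39 mm high with the knob, about 0.2 kg. Point on its axis, half-way up; z up. To be sorted; between the mouths. The two weights stand side by side (which is left changes), 75 to 95 mm apart; the bowl some 95 mm nearer to or farther from the robot than they
- weight_medium_centre (a point): round upright brass weight with a knob on top, the middle one, body 31 mm across and 32 mm high with the knob, about 0.1 kg. Point on its axis, half-way up; z up. To be sorted; between the mouths. The two weights stand side by side (which is left changes), 75 to 95 mm apart; the bowl some 95 mm nearer to or farther from the robot than they
- bowl_centre (a point): round white china bowl, 40 high, 85 across the rim, flat foot about 52 across, under 0.12 kg, inner floor 9 above the worktop (mm). Point on its axis, half-way up; z up. To be sorted; between the mouths. The two weights stand side by side (which is left changes), 75 to 95 mm apart; the bowl some 95 mm nearer to or farther from the robot than they
- weight_stored_centre (a point): round upright brass weight with a knob on top, the smallest, body 25 mm across and 26 mm high with the knob, about 0.05 kg. Point on its axis, half-way up; z up. Stands near the back wall of one bay at the start (which bay changes) and shows what belongs there; may be nudged inside it
- bowl_stored_centre (a point): round white china bowl, 40 high, 85 across the rim, flat foot about 52 across, under 0.12 kg, inner floor 9 above the worktop (mm). Point on its axis, half-way up; z up. Stands near the back wall of the other bay at the start (which bay changes) and shows what belongs there; may be nudged inside it
- bay_left: at the left, mouth facing right, to the middle: fixed three-sided pale wooden bay, no floor. Two side walls and a back wall, 10 mm thick, 36 mm high (posts 38), no wall at the mouth. Outside 200 deep x 160 wide. Origin: centre of its outer footprint at worktop height; +x points from mouth to back wall, y across. In mm: mouth at x = -100, back wall's inner face x = +90, side walls' inner faces y = +-70
- bay_right: at the right, mouth facing left, to the middle: fixed three-sided pale wooden bay, no floor. Two side walls and a back wall, 10 mm thick, 36 mm high (posts 38), no wall at the mouth. Outside 200 deep x 160 wide. Origin: centre of its outer footprint at worktop height; +x points from mouth to back wall, y across. In mm: mouth at x = -100, back wall's inner face x = +90, side walls' inner faces y = +-70
- jar_yellow: bystander behind the work, to be left alone: glass jar with a yellow lid, 47 mm across, 78 mm high; origin at the centre of its underside
- jar_squat: bystander behind the work, to be left alone: glass jar with a grey lid, 60 mm across, 86 mm high; origin at the centre of its underside
- candle: bystander behind the work, to be left alone: candle in a glass, 76 mm across, 90 mm high; origin at the centre of its underside
- tin: bystander behind the work, to be left alone: food tin, 57 mm across, 72 mm high; origin at the centre of its underside

How it is judged:
By the outcome, as a careful person would: the job done as asked, in the order asked, and still so for the second after the job is handed in, with the robot touching nothing.
It also fails if it takes over 54 s, if anything falls off the work surface, if the arm or the gripper's body presses on something with over 40 N, if the wrist force passes 120 N, or if a joint passes its speed limit or range.

## Working session

There is one attempt and no reset: what is moved stays moved. The work goes in short steps, Python scripts to look and compute and a tool call to move; the robot and the scene stay as the last step left them, time stands still between calls to the robot, and variables do not carry over. Pictures are saved under pics/ and viewed, at most 10 in all, crops included, and the job is handed in when it is done.

Besides the shell and the picture viewer there is one more tool, called after "Call:" as name([rows], argument=value, ...), one row to a line, values as JSON. jog_arm: Moves the arm, as the interface text tells. Its arguments: {"type":"object","properties":{"increments":{"type":"array"},"grip_force":{"type":"number"}},"required":["increments"]}

```bash
mkdir -p pics; ls
cat > h.py <<'E'
import numpy as np, cv2
from bench import ctrl, vision
def ray(im,u,v):
    K=np.array([[im["fx"],0,im["cx"]],[0,im["fy"],im["cy"]],[0,0,1.]])
    p=cv2.undistortPoints(np.array([[[u,v]]],float),K,np.array([im["k1"],0,0,0.]))[0,0]
    T=np.array(im["extrinsics"]);R=T[:3,:3]
    return -R.T@T[:3,3], R.T@np.array([p[0],p[1],1])
def atz(im,u,v,z):
    c,d=ray(im,u,v); return (c+d*(z-c[2])/d[2])
def proj(im,P):
    T=np.array(im["extrinsics"]);p=T[:3,:3]@np.array(P)+T[:3,3];s=p[:2]/p[2]
    s=s*(1+im["k1"]*(s@s));return np.array([im["fx"]*s[0]+im["cx"],im["fy"]*s[1]+im["cy"]])
E
python3 - <<'E'
from h import *
top=vision.get_image("top");side=vision.get_image("side")
cv2.imwrite("pics/top0.png",top["color"]);cv2.imwrite("pics/side0.png",side["color"])
np.set_printoptions(precision=3,suppress=True)
print(ray(top,280,210),ray(side,280,210))
H=dict(weight_large_centre=.02,weight_medium_centre=.016,bowl_centre=.02,weight_stored_centre=.013,bay_left=0.018,bay_right=.018,jar_yellow=.04,jar_squat=.04,candle=.045,tin=.036)
for n,h in H.items():
    for d in vision.spot_in("top",n)[:3]:
        b=d["bbox"];print(n,round(d["conf"],2),np.round(b),atz(top,(b[0]+b[2])/2,(b[1]+b[3])/2,h),atz(top,b[0],b[1],h)[:2],atz(top,b[2],b[3],h)[:2])
s=ctrl.get_state();print(s["time"],s["position"],s["tool_rot"])
E
```

```text
pics
(array([ 0.412, -0.003,  1.013]), array([ 0.149, -0.014, -0.989])) (array([0.565, 1.008, 0.698]), array([ 0.031, -0.833, -0.553]))
weight_large_centre 0.54 [251. 217. 267. 229.] [0.53  0.031 0.02 ] [0.545 0.05 ] [0.516 0.012]
weight_large_centre 0.46 [252. 246. 294. 283.] [ 0.435 -0.     0.02 ] [0.477 0.047] [ 0.393 -0.047]
weight_medium_centre 0.54 [284. 216. 302. 230.] [ 0.531 -0.047  0.016] [ 0.548 -0.027] [ 0.515 -0.068]
bowl_centre 0.92 [253. 244. 292. 285.] [ 0.435 -0.     0.02 ] [0.482 0.044] [ 0.388 -0.044]
bay_left 0.88 [104. 191. 199. 272.] [0.511 0.282 0.018] [0.609 0.402] [0.417 0.169]
bay_right 0.94 [345. 200. 431. 270.] [ 0.5   -0.271  0.018] [ 0.583 -0.171] [ 0.418 -0.371]
jar_yellow 0.82 [208. 132. 229. 158.] [0.713 0.127 0.04 ] [0.745 0.153] [0.682 0.101]
jar_squat 0.93 [262. 120. 288. 148.] [ 0.74  -0.008  0.04 ] [0.775 0.023] [ 0.706 -0.038]
jar_squat 0.75 [289. 218. 297. 231.] [ 0.524 -0.047  0.04 ] [ 0.539 -0.037] [ 0.509 -0.057]
candle 0.97 [366. 126. 406. 166.] [ 0.709 -0.269  0.045] [ 0.758 -0.224] [ 0.661 -0.314]
tin 0.6 [117. 125. 152. 155.] [0.73  0.329 0.036] [0.769 0.375] [0.693 0.285]
0.6 [0.158 0.631 0.223] [0.384 3.118 0.   ]
```

View pics/top0.png

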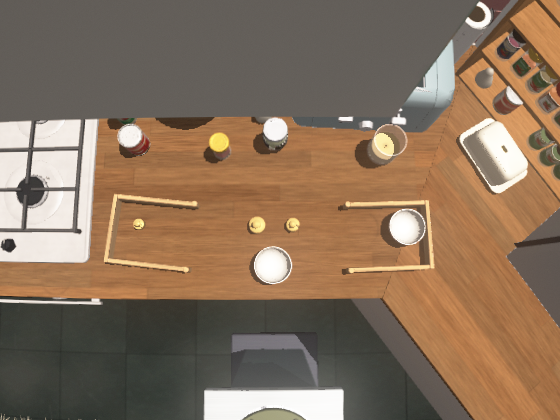

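View pics/side0.png

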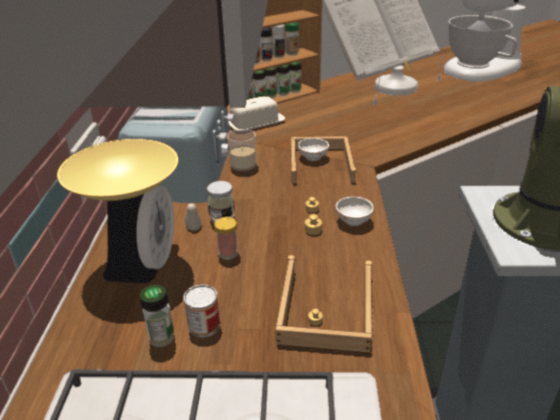

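The top view shows the small weight at (139,224) in the left bay and the stored bowl at (407,227) in the right bay. The loose weights are at (257,225) for the large and (293,225) for the medium, with the loose bowl at (272,265). The side view agrees. Next I'll compute the bay frames and the first move.

Run:
```python
from h import *
np.set_printoptions(precision=3,suppress=True)
top=vision.get_image("top");side=vision.get_image("side")
for nm,c in dict(left=[(195,204),(186,270),(115,197),(107,261)],right=[(348,205),(351,271),(428,202),(432,267)]).items():
    P=np.array([atz(top,*p,.037)[:2] for p in c]);m=(P[0]+P[1])/2;b=(P[2]+P[3])/2;x=(b-m)/np.linalg.norm(b-m)
    print(nm,P.tolist(),"mid",P.mean(0),"axis",x,np.linalg.norm(b-m),np.linalg.norm(P[0]-P[1]))
for n,p,h in [("L",(257,225),.025),("M",(293,225),.02),("bowl",(272.5,265),.035),("sw",(139,224),.015),("sb",(407,227),.035)]:
    print(n,atz(top,*p,h))
for n,h in [("weight_large_centre",.02),("weight_medium_centre",.016),("bowl_centre",.02),("weight_stored_centre",.013),("bowl_stored_centre",.02)]:
    for d in vision.spot_in("side",n)[:3]:
        b=d["bbox"];print(n,round(d["conf"],2),np.round(b),atz(side,(b[0]+b[2])/2,(b[1]+b[3])/2,h))
print(ctrl.get_state()["time"])
```

```text
left [[0.5735941499285949, 0.1783157918176343], [0.42276622041107415, 0.19565326716617876], [0.5912185497812358, 0.36764945905006324], [0.44254116226034984, 0.3792534888968973]] mid [0.508 0.28 ] axis [0.1   0.995] 0.18740223871189077 0.15182111965732437
right [[0.5693820020963118, -0.17468757128993806], [0.4181708108162151, -0.17700033847494234], [0.5755213459869962, -0.3646686062382572], [0.42419289079625194, -0.3654724907072202]] mid [ 0.497 -0.27 ] axis [ 0.032 -0.999] 0.18932426886014594 0.15122887707180147
L [0.526 0.036 0.025]
M [ 0.526 -0.048  0.02 ]
bowl [0.433 0.    0.035]
sw [0.53  0.314 0.015]
sb [ 0.517 -0.312  0.035]
weight_large_centre 0.85 [304. 217. 324. 233.] [0.527 0.045 0.02 ]
weight_medium_centre 0.48 [306. 198. 321. 210.] [ 0.525 -0.044  0.016]
bowl_centre 0.85 [336. 198. 377. 221.] [ 0.427 -0.016  0.02 ]
weight_stored_centre 0.77 [310. 309. 322. 326.] [0.53  0.321 0.013]
bowl_stored_centre 0.69 [298. 136. 328. 159.] [ 0.518 -0.328  0.02 ]
0.95
```

Call:
jog_arm([
  {"wz":0.12,"gripper":0.23},
  {"wz":0.24,"gripper":0.23},
  {"wz":0.36,"ty":-20,"tx":-20,"gripper":0.23},
  {"wz":0.48,"ty":-50,"tx":-50,"gripper":0.23},
  {"wz":0.6,"ty":-80,"tx":-80,"gripper":0.23},
])

```text
validation failed for argument at $.in...
```

Call:
jog_arm([
  {"tx":-30,"ty":-30,"tz":0,"wx":0,"wy":0,"wz":0.12,"gripper":0.23},
  {"tx":-60,"ty":-60,"tz":0,"wx":0,"wy":0,"wz":0.24,"gripper":0.23},
  {"tx":-90,"ty":-90,"tz":0,"wx":0,"wy":0,"wz":0.36,"gripper":0.23},
  {"tx":-120,"ty":-120,"tz":0,"wx":0,"wy":0,"wz":0.48,"gripper":0.23},
  {"tx":-150,"ty":-150,"tz":0,"wx":0,"wy":0,"wz":0.6,"gripper":0.23},
])

```text
time: 1.37
position: [0.2655, 0.4502, 0.2227]
tool_rot: [-1.296, -2.862, -0.001]
ft_force: [1.0, 0.7, 0.4]
grip_width: 0.707
grip_force: 0.0
```

Call:
jog_arm([
  {"tx":-40,"ty":-8,"tz":0,"wx":0,"wy":0,"wz":0.12,"gripper":0.23},
  {"tx":-80,"ty":-16,"tz":0,"wx":0,"wy":0,"wz":0.24,"gripper":0.23},
  {"tx":-120,"ty":-24,"tz":0,"wx":0,"wy":0,"wz":0.36,"gripper":0.23},
  {"tx":-160,"ty":-33,"tz":0,"wx":0,"wy":0,"wz":0.48,"gripper":0.23},
  {"tx":-200,"ty":-42,"tz":0,"wx":0,"wy":0,"wz":0.6,"gripper":0.23},
])

```text
time: 1.78
position: [0.3668, 0.2727, 0.2229]
tool_rot: [-2.084, -2.351, -0.002]
ft_force: [1.1, -0.2, 0.2]
grip_width: 0.326
grip_force: 0.0
```

Call:
jog_arm([
  {"tx":-38,"ty":16,"tz":0,"wx":0,"wy":0,"wz":0.12,"gripper":0.23},
  {"tx":-76,"ty":32,"tz":0,"wx":0,"wy":0,"wz":0.12,"gripper":0.23},
  {"tx":-114,"ty":48,"tz":0,"wx":0,"wy":0,"wz":0.12,"gripper":0.23},
  {"tx":-152,"ty":64,"tz":0,"wx":0,"wy":0,"wz":0.12,"gripper":0.23},
  {"tx":-190,"ty":80,"tz":0,"wx":0,"wy":0,"wz":0.12,"gripper":0.23},
])

```text
time: 2.2
position: [0.4701, 0.0942, 0.2231]
tool_rot: [2.215, 2.228, 0.003]
ft_force: [0.2, 0.6, 0.7]
grip_width: 0.236
grip_force: 0.0
```

Run:
```python
from h import *
np.set_printoptions(precision=3,suppress=True)
w=vision.get_image("wrist");cv2.imwrite("pics/w1.png",w["color"])
print(ray(w,280,210))
for n,h in [("weight_large_centre",.02),("weight_medium_centre",.016),("bowl_centre",.02)]:
    for d in vision.spot_in("wrist",n)[:3]:
        b=d["bbox"];print(n,round(d["conf"],2),np.round(b),atz(w,(b[0]+b[2])/2,(b[1]+b[3])/2,h))
s=ctrl.get_state();print(s["position"],s["tool_rot"],np.array(s["joint_positions"]))
```

```text
(array([0.469, 0.171, 0.385]), array([ 0.023, -0.282, -0.959]))
weight_large_centre 0.81 [304. 214. 337. 245.] [0.526 0.04  0.02 ]
bowl_centre 0.88 [211. 231. 276. 280.] [0.435 0.006 0.02 ]
[0.47  0.095 0.223] [-2.218 -2.224 -0.001] [-0.781 -0.067  0.508  1.875  0.033  1.325 -0.279]
```

View pics/w1.png

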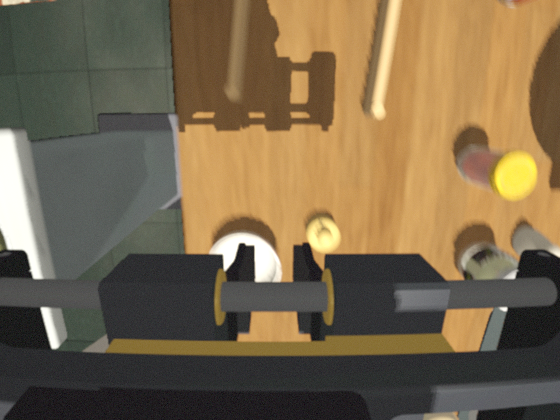

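The wrist view shows the large weight at (321,230) and the bowl at (245,255), which agrees with the top view. I'll descend between the two weights.

Call:
jog_arm([
  {"tx":-34,"ty":19,"tz":10,"wx":0,"wy":0,"wz":0,"gripper":0.23},
  {"tx":-68,"ty":38,"tz":20,"wx":0,"wy":0,"wz":0,"gripper":0.23},
  {"tx":-101,"ty":56,"tz":30,"wx":0,"wy":0,"wz":0,"gripper":0.23},
  {"tx":-101,"ty":56,"tz":70,"wx":0,"wy":0,"wz":0,"gripper":0.23},
  {"tx":-101,"ty":56,"tz":110,"wx":0,"wy":0,"wz":0,"gripper":0.23},
])

```text
time: 2.82
position: [0.5284, -0.005, 0.1131]
tool_rot: [2.214, 2.224, 0.007]
ft_force: [-0.3, 1.7, -1.1]
grip_width: 0.229
grip_force: 0.0
```

Run:
```python
from h import *
np.set_printoptions(precision=4,suppress=True)
w=vision.get_image("wrist");t=vision.get_image("top")
for c,im in (("wrist",w),("top",t)):
  for n,h in [("weight_large_centre",.02),("weight_medium_centre",.016),("bowl_centre",.02)]:
    for d in vision.spot_in(c,n)[:2]:
        b=d["bbox"];print(c,n,round(d["conf"],2),np.round(b),atz(im,(b[0]+b[2])/2,(b[1]+b[3])/2,h))
s=ctrl.get_state();print(s["time"],s["position"],s["tool_rot"])
cv2.imwrite("pics/w2.png",np.hstack([w["color"][150:,100:450],t["color"][150:420,150:450]]))
```

```text
wrist weight_large_centre 0.75 [249. 136. 296. 184.] [0.5277 0.0377 0.02  ]
wrist bowl_centre 0.75 [ 95. 158. 202. 255.] [ 0.4264 -0.0001  0.02  ]
top weight_large_centre 0.68 [261. 118. 291. 147.] [ 0.75   -0.0095  0.02  ]
top weight_medium_centre 0.34 [134. 220. 147. 231.] [0.5271 0.3115 0.016 ]
3.2167 [ 0.5278 -0.0035  0.1151] [2.2117 2.2283 0.0064]
```

View pics/w2.png

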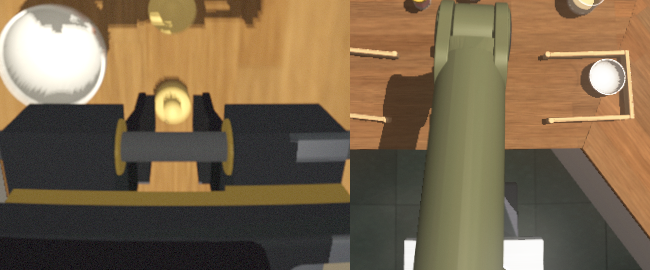

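The wrist crop shows the large weight at about (172,10) and the medium at (173,103), between the fingers only because of perspective. The bowl is at left. The tool sits above the gap, so I descend and push.

Call:
jog_arm([
  {"tx":0,"ty":0,"tz":40,"wx":0,"wy":0,"wz":0,"gripper":0.23},
  {"tx":0,"ty":0,"tz":80,"wx":0,"wy":0,"wz":0,"gripper":0.23},
  {"tx":0,"ty":0,"tz":105,"wx":0,"wy":0,"wz":0,"gripper":0.23},
  {"tx":0,"ty":0,"tz":105,"wx":0,"wy":0,"wz":0,"gripper":0.23},
  {"tx":8,"ty":0,"tz":105,"wx":0,"wy":0,"wz":0,"gripper":0.23},
])

```text
time: 3.63
position: [0.5261, 0.0021, 0.0082]
tool_rot: [2.217, 2.225, -0.002]
ft_force: [0.2, -0.8, 0.2]
grip_width: 0.228
grip_force: 0.0
```

Call:
jog_arm([
  {"tx":10,"ty":0,"tz":0,"wx":0,"wy":0,"wz":0,"gripper":0.23},
  {"tx":25,"ty":0,"tz":0,"wx":0,"wy":0,"wz":0,"gripper":0.23},
  {"tx":43,"ty":-1,"tz":0,"wx":0,"wy":0,"wz":0,"gripper":0.23},
  {"tx":61,"ty":-1,"tz":0,"wx":0,"wy":0,"wz":0,"gripper":0.23},
  {"tx":79,"ty":-2,"tz":0,"wx":0,"wy":0,"wz":0,"gripper":0.23},
])

```text
time: 4.05
position: [0.5258, 0.0847, 0.0106]
tool_rot: [2.212, 2.227, 0.008]
ft_force: [0.2, -1.4, -1.1]
grip_width: 0.227
grip_force: 0.6
```

Call:
jog_arm([
  {"tx":18,"ty":0,"tz":0,"wx":0,"wy":0,"wz":0,"gripper":0.23},
  {"tx":36,"ty":-1,"tz":0,"wx":0,"wy":0,"wz":0,"gripper":0.23},
  {"tx":54,"ty":-1,"tz":0,"wx":0,"wy":0,"wz":0,"gripper":0.23},
  {"tx":72,"ty":-2,"tz":0,"wx":0,"wy":0,"wz":0,"gripper":0.23},
  {"tx":88,"ty":-2,"tz":0,"wx":0,"wy":0,"wz":0,"gripper":0.23},
])

```text
time: 4.47
position: [0.5224, 0.1737, 0.0106]
tool_rot: [2.212, 2.229, 0.008]
ft_force: [0.8, -2.1, -0.6]
grip_width: 0.228
grip_force: 0.6
```

Call:
jog_arm([
  {"tx":17,"ty":0,"tz":0,"wx":0,"wy":0,"wz":0,"gripper":0.23},
  {"tx":34,"ty":0,"tz":0,"wx":0,"wy":0,"wz":0,"gripper":0.23},
  {"tx":50,"ty":0,"tz":0,"wx":0,"wy":0,"wz":0,"gripper":0.23},
  {"tx":62,"ty":0,"tz":0,"wx":0,"wy":0,"wz":0,"gripper":0.23},
  {"tx":70,"ty":0,"tz":0,"wx":0,"wy":0,"wz":0,"gripper":0.23},
])

```text
time: 4.88
position: [0.5214, 0.2437, 0.0099]
tool_rot: [2.211, 2.231, 0.006]
ft_force: [0.1, -1.9, 0.6]
grip_width: 0.227
grip_force: 1.2
```

Call:
jog_arm([
  {"tx":-6,"ty":0,"tz":0,"wx":0,"wy":0,"wz":0,"gripper":0.23},
  {"tx":-20,"ty":0,"tz":-15,"wx":0,"wy":0,"wz":0,"gripper":0.23},
  {"tx":-30,"ty":0,"tz":-50,"wx":0,"wy":0,"wz":0,"gripper":0.23},
  {"tx":-60,"ty":0,"tz":-75,"wx":0,"wy":0,"wz":0,"gripper":0.23},
  {"tx":-100,"ty":0,"tz":-75,"wx":0,"wy":0,"wz":0,"gripper":0.23},
])

```text
time: 5.3
position: [0.525, 0.1428, 0.0884]
tool_rot: [2.208, 2.231, 0.017]
ft_force: [1.7, -0.2, -0.1]
grip_width: 0.225
grip_force: 0.0
```

Run:
```python
from h import *
np.set_printoptions(precision=4,suppress=True)
ims={c:vision.get_image(c) for c in("wrist","side","top")}
for c,im in ims.items():
  for n,h in [("weight_large_centre",.02),("weight_medium_centre",.016),("bowl_centre",.02)]:
    for d in vision.spot_in(c,n)[:2]:
        b=d["bbox"];print(c,n,round(d["conf"],2),np.round(b),atz(im,(b[0]+b[2])/2,(b[1]+b[3])/2,h))
s=ctrl.get_state();print(s["time"],s["position"],s["tool_rot"])
```

```text
wrist weight_large_centre 0.8 [244.   6. 301.  70.] [0.5236 0.2692 0.02  ]
wrist weight_medium_centre 0.26 [527.   0. 560.  13.] [0.7123 0.3004 0.016 ]
wrist bowl_centre 0.23 [112.   0. 384. 186.] [0.5074 0.2344 0.02  ]
side weight_large_centre 0.65 [308. 290. 330. 308.] [0.523  0.2809 0.02  ]
side weight_medium_centre 0.7 [310. 287. 331. 306.] [0.5198 0.2707 0.016 ]
side weight_medium_centre 0.41 [290. 134. 353. 175.] [ 0.4954 -0.2975  0.016 ]
side bowl_centre 0.93 [336. 198. 374. 225.] [ 0.4296 -0.0088  0.02  ]
top bowl_centre 0.88 [256. 245. 292. 284.] [ 0.435  -0.0026  0.02  ]
5.9 [0.5209 0.141  0.0823] [-2.2133 -2.2295  0.0009]
```

Call:
jog_arm([
  {"tx":-41,"ty":2,"tz":0,"wx":0,"wy":0,"wz":0,"gripper":0.23},
  {"tx":-82,"ty":4,"tz":0,"wx":0,"wy":0,"wz":0,"gripper":0.23},
  {"tx":-123,"ty":4,"tz":0,"wx":0,"wy":0,"wz":0,"gripper":0.23},
  {"tx":-164,"ty":4,"tz":0,"wx":0,"wy":0,"wz":0,"gripper":0.23},
  {"tx":-205,"ty":4,"tz":0,"wx":0,"wy":0,"wz":0,"gripper":0.23},
])

```text
time: 6.32
position: [0.5262, -0.0659, 0.0826]
tool_rot: [2.213, 2.229, 0.001]
ft_force: [1.1, -0.2, 0.1]
grip_width: 0.232
grip_force: 0.0
```

Call:
jog_arm([
  {"tx":-20,"ty":0,"tz":0,"wx":0,"wy":0,"wz":0,"gripper":0.23},
  {"tx":-20,"ty":0,"tz":0,"wx":0,"wy":0,"wz":0,"gripper":0.23},
  {"tx":-20,"ty":0,"tz":35,"wx":0,"wy":0,"wz":0,"gripper":0.23},
  {"tx":-20,"ty":0,"tz":65,"wx":0,"wy":0,"wz":0,"gripper":0.23},
  {"tx":-20,"ty":0,"tz":75,"wx":0,"wy":0,"wz":0,"gripper":0.23},
])

```text
time: 6.73
position: [0.5237, -0.0831, 0.0039]
tool_rot: [-2.21, -2.226, 0.006]
ft_force: [-0.9, -0.1, -0.9]
grip_width: 0.226
grip_force: 0.0
```

Run:
```python
from h import *
np.set_printoptions(precision=4,suppress=True)
ims={c:vision.get_image(c) for c in("wrist","side")}
for c,im in ims.items():
  for n,h in [("weight_medium_centre",.016)]:
    for d in vision.spot_in(c,n)[:3]:
        b=d["bbox"];print(c,n,round(d["conf"],2),np.round(b),atz(im,(b[0]+b[2])/2,(b[1]+b[3])/2,h))
s=ctrl.get_state();print(s["time"],s["position"],s["tool_rot"])
```

```text
wrist weight_medium_centre 0.85 [250. 166. 315. 238.] [ 0.5278 -0.0462  0.016 ]
side weight_medium_centre 0.69 [304. 197. 319. 208.] [ 0.5285 -0.0524  0.016 ]
6.9333 [ 0.5273 -0.0842  0.0084] [2.2135 2.2283 0.0006]
```

Call:
jog_arm([
  {"tx":10,"ty":0,"tz":0,"wx":0,"wy":0,"wz":0,"gripper":0.23},
  {"tx":22,"ty":0,"tz":0,"wx":0,"wy":0,"wz":0,"gripper":0.23},
  {"tx":39,"ty":0,"tz":0,"wx":0,"wy":0,"wz":0,"gripper":0.23},
  {"tx":57,"ty":0,"tz":0,"wx":0,"wy":0,"wz":0,"gripper":0.23},
  {"tx":75,"ty":0,"tz":0,"wx":0,"wy":0,"wz":0,"gripper":0.23},
])

```text
time: 7.35
position: [0.5274, -0.0082, 0.0094]
tool_rot: [2.214, 2.227, 0.004]
ft_force: [0.2, -1.0, 0.1]
grip_width: 0.227
grip_force: 0.6
```

Call:
jog_arm([
  {"tx":18,"ty":-2,"tz":0,"wx":0,"wy":0,"wz":0,"gripper":0.23},
  {"tx":36,"ty":-4,"tz":0,"wx":0,"wy":0,"wz":0,"gripper":0.23},
  {"tx":54,"ty":-6,"tz":0,"wx":0,"wy":0,"wz":0,"gripper":0.23},
  {"tx":72,"ty":-9,"tz":0,"wx":0,"wy":0,"wz":0,"gripper":0.23},
  {"tx":90,"ty":-12,"tz":0,"wx":0,"wy":0,"wz":0,"gripper":0.23},
])

```text
time: 7.77
position: [0.5146, 0.0823, 0.0094]
tool_rot: [2.213, 2.228, 0.005]
ft_force: [0.6, -0.8, -0.4]
grip_width: 0.228
grip_force: 0.6
```

Call:
jog_arm([
  {"tx":18,"ty":-3,"tz":0,"wx":0,"wy":0,"wz":0,"gripper":0.23},
  {"tx":36,"ty":-6,"tz":0,"wx":0,"wy":0,"wz":0,"gripper":0.23},
  {"tx":54,"ty":-9,"tz":0,"wx":0,"wy":0,"wz":0,"gripper":0.23},
  {"tx":70,"ty":-12,"tz":0,"wx":0,"wy":0,"wz":0,"gripper":0.23},
  {"tx":86,"ty":-15,"tz":0,"wx":0,"wy":0,"wz":0,"gripper":0.23},
])

```text
time: 8.18
position: [0.4987, 0.1685, 0.0094]
tool_rot: [2.213, 2.229, 0.005]
ft_force: [0.6, -2.0, -0.6]
grip_width: 0.23
grip_force: 0.6
```

Call:
jog_arm([
  {"tx":14,"ty":-3,"tz":0,"wx":0,"wy":0,"wz":0,"gripper":0.23},
  {"tx":26,"ty":-5,"tz":0,"wx":0,"wy":0,"wz":0,"gripper":0.23},
  {"tx":36,"ty":-7,"tz":0,"wx":0,"wy":0,"wz":0,"gripper":0.23},
  {"tx":43,"ty":-8,"tz":0,"wx":0,"wy":0,"wz":0,"gripper":0.23},
  {"tx":46,"ty":-9,"tz":0,"wx":0,"wy":0,"wz":0,"gripper":0.23},
])

```text
time: 8.6
position: [0.4895, 0.2131, 0.0085]
tool_rot: [2.213, 2.228, 0.003]
ft_force: [1.0, -3.4, 3.6]
grip_width: 0.23
grip_force: 2.2
```

Call:
jog_arm([
  {"tx":-6,"ty":1,"tz":0,"wx":0,"wy":0,"wz":0,"gripper":0.23},
  {"tx":-20,"ty":0,"tz":-15,"wx":0,"wy":0,"wz":0,"gripper":0.23},
  {"tx":-30,"ty":0,"tz":-50,"wx":0,"wy":0,"wz":0,"gripper":0.23},
  {"tx":-60,"ty":-10,"tz":-75,"wx":0,"wy":0,"wz":0,"gripper":0.0},
  {"tx":-100,"ty":-20,"tz":-75,"wx":0,"wy":0,"wz":0,"gripper":0.0},
])

```text
time: 9.02
position: [0.4727, 0.1139, 0.0869]
tool_rot: [2.21, 2.23, 0.013]
ft_force: [2.1, -0.4, 1.4]
grip_width: 0.151
grip_force: 0.0
```

Run:
```python
from h import *
np.set_printoptions(precision=4,suppress=True)
ims={c:vision.get_image(c) for c in("wrist","side","top")}
for c,im in ims.items():
  for n,h in [("weight_large_centre",.02),("weight_medium_centre",.016),("bowl_centre",.02)]:
    for d in vision.spot_in(c,n)[:2]:
        b=d["bbox"];print(c,n,round(d["conf"],2),np.round(b),atz(im,(b[0]+b[2])/2,(b[1]+b[3])/2,h))
s=ctrl.get_state();print(s["time"],s["position"],s["tool_rot"])
cv2.imwrite("pics/s3.png",np.hstack([ims["side"]["color"][100:,180:460],ims["top"]["color"][100:,80:460]]))
```

```text
wrist weight_large_centre 0.74 [319.   4. 378.  29.] [0.5201 0.2539 0.02  ]
wrist weight_medium_centre 0.69 [247. 325. 270. 341.] [0.4617 0.0146 0.016 ]
wrist weight_medium_centre 0.56 [277.  24. 320.  75.] [0.4886 0.2335 0.016 ]
side weight_large_centre 0.92 [310. 289. 334. 308.] [0.5181 0.2805 0.02  ]
side weight_large_centre 0.69 [292. 137. 332. 183.] [ 0.524  -0.2561  0.02  ]
side weight_medium_centre 0.66 [327. 278. 346. 292.] [0.4877 0.2378 0.016 ]
side bowl_centre 0.6 [343. 199. 374. 222.] [ 0.4226 -0.0117  0.02  ]
top weight_large_centre 0.5 [254. 246. 290. 285.] [0.4318 0.0013 0.02  ]
top bowl_centre 0.73 [256. 244. 290. 283.] [ 0.4373 -0.001   0.02  ]
9.6167 [0.4692 0.1126 0.0822] [ 2.2135  2.2292 -0.0011]
```

View pics/s3.png

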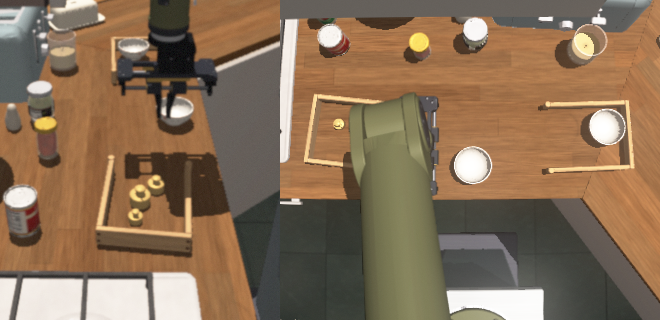

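Both weights stand in the left bay, next to the small one: side crop (140,198) and (155,183). The bowl is still at top crop (472,166) and the right bay's mouth is clear. Next I'll lower the closed fingers into the bowl and drag it.

Call:
jog_arm([
  {"tx":-38,"ty":-12,"tz":0,"wx":0,"wy":0,"wz":0,"gripper":0.0},
  {"tx":-76,"ty":-24,"tz":0,"wx":0,"wy":0,"wz":0,"gripper":0.0},
  {"tx":-113,"ty":-34,"tz":0,"wx":0,"wy":0,"wz":0,"gripper":0.0},
  {"tx":-113,"ty":-34,"tz":0,"wx":0,"wy":0,"wz":0,"gripper":0.0},
  {"tx":-113,"ty":-34,"tz":10,"wx":0,"wy":0,"wz":0,"gripper":0.0},
])

```text
time: 10.03
position: [0.4373, -0.0021, 0.0737]
tool_rot: [2.219, 2.223, 0.007]
ft_force: [-0.1, 1.4, -0.4]
grip_width: 0.007
grip_force: 0.0
```

Run:
```python
from h import *
np.set_printoptions(precision=4,suppress=True)
ims={c:vision.get_image(c) for c in("wrist","side")}
for c,im in ims.items():
    for d in vision.spot_in(c,"bowl_centre")[:2]:
        b=d["bbox"];print(c,round(d["conf"],2),np.round(b),atz(im,(b[0]+b[2])/2,(b[1]+b[3])/2,.03))
s=ctrl.get_state();print(s["time"],s["position"],s["tool_rot"])
print(proj(ims["wrist"],s["position"]))
cv2.imwrite("pics/w4.png",np.hstack([ims["side"]["color"][100:300,240:440],ims["wrist"]["color"][200:400,100:450]]))
```

```text
wrist 0.74 [204. 166. 332. 251.] [0.4334 0.0156 0.03  ]
side 0.94 [337. 198. 375. 224.] [0.4299 0.0033 0.03  ]
10.2333 [0.4359 0.0001 0.072 ] [-2.2123 -2.2304  0.0021]
[271.2024 256.9867]
```

View pics/w4.png

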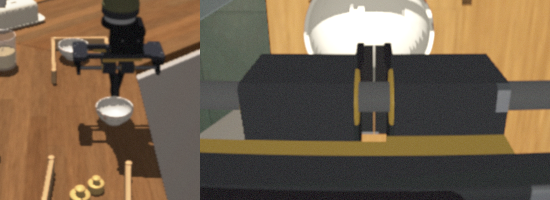

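The side crop shows the fingertips above the bowl's centre at about (115,100), and in the wrist crop they line up with it. I'll descend inside it.

Call:
jog_arm([
  {"tx":0,"ty":0,"tz":20,"wx":0,"wy":0,"wz":0,"gripper":0.0},
  {"tx":0,"ty":0,"tz":40,"wx":0,"wy":0,"wz":0,"gripper":0.0},
  {"tx":0,"ty":0,"tz":53,"wx":0,"wy":0,"wz":0,"gripper":0.0},
  {"tx":0,"ty":0,"tz":56,"wx":0,"wy":0,"wz":0,"gripper":0.0},
  {"tx":0,"ty":0,"tz":56,"wx":0,"wy":0,"wz":0,"gripper":0.0},
])

```text
time: 10.65
position: [0.4354, -0.0006, 0.0157]
tool_rot: [-2.213, -2.23, 0.004]
ft_force: [0.1, -0.1, -0.1]
grip_width: 0.006
grip_force: 0.0
```

Call:
jog_arm([
  {"tx":-7,"ty":0,"tz":0,"wx":0,"wy":0,"wz":0,"gripper":0.0},
  {"tx":-14,"ty":0,"tz":0,"wx":0,"wy":0,"wz":0,"gripper":0.0},
  {"tx":-21,"ty":0,"tz":0,"wx":0,"wy":0,"wz":0,"gripper":0.0},
  {"tx":-31,"ty":0,"tz":0,"wx":0,"wy":0,"wz":0,"gripper":0.0},
  {"tx":-43,"ty":0,"tz":0,"wx":0,"wy":0,"wz":0,"gripper":0.0},
])

```text
time: 11.07
position: [0.4369, -0.0445, 0.0173]
tool_rot: [2.214, 2.228, 0.003]
ft_force: [-0.0, 0.5, 0.3]
grip_width: 0.003
grip_force: 0.3
```

Call:
jog_arm([
  {"tx":-13,"ty":5,"tz":0,"wx":0,"wy":0,"wz":0,"gripper":0.0},
  {"tx":-26,"ty":10,"tz":0,"wx":0,"wy":0,"wz":0,"gripper":0.0},
  {"tx":-40,"ty":16,"tz":0,"wx":0,"wy":0,"wz":0,"gripper":0.0},
  {"tx":-54,"ty":22,"tz":0,"wx":0,"wy":0,"wz":0,"gripper":0.0},
  {"tx":-66,"ty":28,"tz":0,"wx":0,"wy":0,"wz":0,"gripper":0.0},
])

```text
time: 11.48
position: [0.4652, -0.1116, 0.0173]
tool_rot: [2.215, 2.226, 0.002]
ft_force: [-0.3, 0.5, 1.0]
grip_width: 0.004
grip_force: 0.2
```

Run:
```python
from h import *
np.set_printoptions(precision=4,suppress=True)
ims={c:vision.get_image(c) for c in("wrist","side","top")}
for c,im in ims.items():
    for d in vision.spot_in(c,"bowl_centre")[:3]:
        b=d["bbox"];print(c,round(d["conf"],2),np.round(b),atz(im,(b[0]+b[2])/2,(b[1]+b[3])/2,.03))
s=ctrl.get_state();print(s["time"],s["position"],s["tool_rot"])
cv2.imwrite("pics/s5.png",np.hstack([cv2.resize(ims["side"]["color"][100:260,250:410],None,fx=2,fy=2),cv2.resize(ims["top"]["color"][180:340,240:440],None,fx=2,fy=2)]))
```

```text
wrist 0.94 [182. 168. 360. 333.] [ 0.464  -0.0994  0.03  ]
side 0.73 [319. 181. 357. 199.] [ 0.4645 -0.0862  0.03  ]
top 0.74 [298. 238. 309. 266.] [ 0.4634 -0.0705  0.03  ]
11.7833 [ 0.4643 -0.1092  0.0166] [-2.2137 -2.2282 -0.0009]
```

View pics/s5.png

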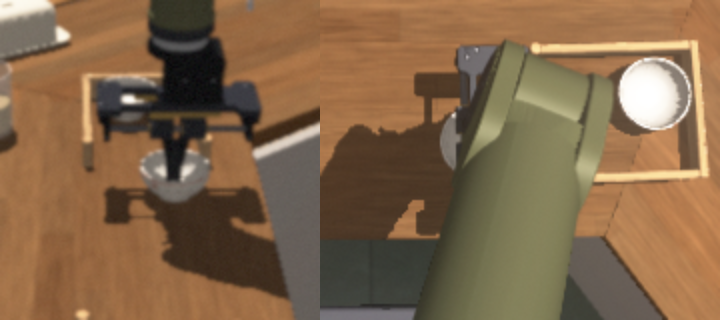

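The bowl follows the fingers upright, its centre about 10 mm behind the TCP. I'll shift in x before the mouth, then drag it in.

Call:
jog_arm([
  {"tx":-5,"ty":8,"tz":0,"wx":0,"wy":0,"wz":0,"gripper":0.0},
  {"tx":-11,"ty":16,"tz":0,"wx":0,"wy":0,"wz":0,"gripper":0.0},
  {"tx":-20,"ty":22,"tz":0,"wx":0,"wy":0,"wz":0,"gripper":0.0},
  {"tx":-31,"ty":22,"tz":0,"wx":0,"wy":0,"wz":0,"gripper":0.0},
  {"tx":-43,"ty":22,"tz":0,"wx":0,"wy":0,"wz":0,"gripper":0.0},
])

```text
time: 12.2
position: [0.4883, -0.1528, 0.0166]
tool_rot: [2.212, 2.23, 0.001]
ft_force: [0.4, 0.5, -0.3]
grip_width: 0.008
grip_force: 0.2
```

Run:
```python
from h import *
np.set_printoptions(precision=4,suppress=True)
ims={c:vision.get_image(c) for c in("wrist","side")}
for c,im in ims.items():
  for n in ("bowl_centre",):
    for d in vision.spot_in(c,n)[:3]:
        b=d["bbox"];print(c,round(d["conf"],2),np.round(b),atz(im,(b[0]+b[2])/2,(b[1]+b[3])/2,.03))
s=ctrl.get_state();print(s["time"],s["position"],s["tool_rot"])
```

```text
wrist 0.71 [190. 169. 369. 334.] [ 0.491  -0.1409  0.03  ]
side 0.69 [309. 168. 344. 189.] [ 0.4896 -0.141   0.03  ]
12.4 [ 0.4873 -0.1529  0.0165] [ 2.2152  2.2275 -0.0001]
```

Call:
jog_arm([
  {"tx":-12,"ty":-2,"tz":0,"wx":0,"wy":0,"wz":0,"gripper":0.0},
  {"tx":-24,"ty":-4,"tz":0,"wx":0,"wy":0,"wz":0,"gripper":0.0},
  {"tx":-36,"ty":-6,"tz":0,"wx":0,"wy":0,"wz":0,"gripper":0.0},
  {"tx":-48,"ty":-8,"tz":0,"wx":0,"wy":0,"wz":0,"gripper":0.0},
  {"tx":-58,"ty":-10,"tz":0,"wx":0,"wy":0,"wz":0,"gripper":0.0},
])

```text
time: 12.82
position: [0.4776, -0.2104, 0.0165]
tool_rot: [-2.213, -2.229, -0.001]
ft_force: [0.3, 0.9, 0.8]
grip_width: 0.005
grip_force: 0.2
```

Call:
jog_arm([
  {"tx":-8,"ty":0,"tz":0,"wx":0,"wy":0,"wz":0,"gripper":0.0},
  {"tx":-15,"ty":0,"tz":0,"wx":0,"wy":0,"wz":0,"gripper":0.0},
  {"tx":-21,"ty":0,"tz":0,"wx":0,"wy":0,"wz":0,"gripper":0.0},
  {"tx":-26,"ty":0,"tz":0,"wx":0,"wy":0,"wz":0,"gripper":0.0},
  {"tx":-28,"ty":0,"tz":0,"wx":0,"wy":0,"wz":0,"gripper":0.0},
])

```text
time: 13.23
position: [0.4776, -0.2395, 0.0166]
tool_rot: [2.215, 2.227, -0.0]
ft_force: [0.1, 0.4, 0.0]
grip_width: 0.007
grip_force: 0.2
```

Run:
```python
from h import *
np.set_printoptions(precision=4,suppress=True)
ims={c:vision.get_image(c) for c in("wrist","side","top")}
for c,im in ims.items():
  for n in ("bowl_centre","bowl_stored_centre"):
    for d in vision.spot_in(c,n)[:3]:
        b=d["bbox"];print(c,n,round(d["conf"],2),np.round(b),atz(im,(b[0]+b[2])/2,(b[1]+b[3])/2,.03))
s=ctrl.get_state();print(s["time"],s["position"],s["tool_rot"])
cv2.imwrite("pics/w6.png",np.hstack([ims["wrist"]["color"][:,80:460],cv2.resize(ims["side"]["color"][90:230,250:390],(420,420))]))
```

```text
wrist bowl_centre 0.98 [186. 165. 359. 322.] [ 0.477 -0.223  0.03 ]
wrist bowl_stored_centre 0.52 [395. 416. 412. 420.] [ 0.5582 -0.3395  0.03  ]
side bowl_centre 0.77 [315. 154. 349. 173.] [ 0.4721 -0.2202  0.03  ]
side bowl_stored_centre 0.61 [300. 142. 324. 159.] [ 0.5231 -0.2931  0.03  ]
top bowl_centre 0.92 [355. 230. 369. 264.] [ 0.4719 -0.2054  0.03  ]
13.6833 [ 0.4775 -0.2385  0.0166] [-2.2142 -2.2285 -0.0004]
```

View pics/w6.png

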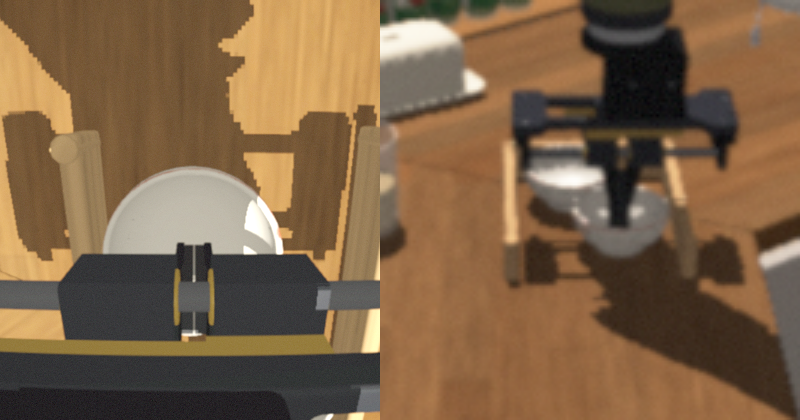

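The bowl is inside the right bay. Its near edge is past the posts and it isn't tipped. I'll nudge it a little further, back off to its centre and lift out.

Call:
jog_arm([
  {"tx":-3,"ty":0,"tz":0,"wx":0,"wy":0,"wz":0,"gripper":0.0},
  {"tx":-5,"ty":0,"tz":0,"wx":0,"wy":0,"wz":0,"gripper":0.0},
  {"tx":-1,"ty":0,"tz":0,"wx":0,"wy":0,"wz":0,"gripper":0.0},
  {"tx":6,"ty":0,"tz":0,"wx":0,"wy":0,"wz":0,"gripper":0.0},
  {"tx":6,"ty":0,"tz":-20,"wx":0,"wy":0,"wz":0,"gripper":0.0},
])

```text
time: 14.1
position: [0.4749, -0.2297, 0.0337]
tool_rot: [-2.209, -2.225, 0.004]
ft_force: [0.5, 0.2, 0.7]
grip_width: 0.004
grip_force: 0.0
```

Call:
jog_arm([
  {"tx":0,"ty":0,"tz":-30,"wx":0,"wy":0,"wz":0,"gripper":0.0},
  {"tx":0,"ty":0,"tz":-70,"wx":0,"wy":0,"wz":0,"gripper":0.0},
  {"tx":30,"ty":0,"tz":-90,"wx":0,"wy":0,"wz":0,"gripper":0.0},
  {"tx":70,"ty":0,"tz":-100,"wx":0,"wy":0,"wz":0,"gripper":0.0},
  {"tx":110,"ty":0,"tz":-100,"wx":0,"wy":0,"wz":0,"gripper":0.0},
])

```text
time: 14.52
position: [0.4783, -0.1225, 0.1393]
tool_rot: [2.216, 2.222, 0.007]
ft_force: [1.5, 1.0, 0.0]
grip_width: 0.006
grip_force: 0.0
```

Call:
jog_arm([
  {"tx":40,"ty":0,"tz":0,"wx":0,"wy":0,"wz":0,"gripper":0.0},
  {"tx":80,"ty":0,"tz":0,"wx":0,"wy":0,"wz":0,"gripper":0.0},
  {"tx":120,"ty":0,"tz":0,"wx":0,"wy":0,"wz":0,"gripper":0.0},
  {"tx":140,"ty":0,"tz":0,"wx":0,"wy":0,"wz":0,"gripper":0.0},
  {"tx":140,"ty":0,"tz":0,"wx":0,"wy":0,"wz":0,"gripper":0.0},
])

```text
time: 14.93
position: [0.4752, 0.0238, 0.1365]
tool_rot: [-2.203, -2.237, -0.002]
ft_force: [-0.4, 1.0, -0.3]
grip_width: 0.006
grip_force: 0.0
```

Run:
```python
from h import *
np.set_printoptions(precision=4,suppress=True)
ims={c:vision.get_image(c) for c in("side","top")}
for c,im in ims.items():
  for n in ("bowl_centre","weight_large_centre","weight_medium_centre"):
    for d in vision.spot_in(c,n)[:2]:
        b=d["bbox"];print(c,n,round(d["conf"],2),np.round(b),atz(im,(b[0]+b[2])/2,(b[1]+b[3])/2,.03))
s=ctrl.get_state();print(s["time"],s["position"])
cv2.imwrite("pics/f.png",np.hstack([cv2.resize(ims["side"]["color"][100:380,240:400],(320,560)),cv2.resize(ims["top"]["color"][100:300,90:450],None,fx=1.3,fy=2.8)[:, :480]]))
```

```text
side weight_large_centre 0.8 [309. 287. 329. 305.] [0.5238 0.2848 0.03  ]
side weight_large_centre 0.16 [216. 217. 240. 256.] [0.7101 0.1026 0.03  ]
side weight_medium_centre 0.53 [329. 278. 346. 295.] [0.489  0.2581 0.03  ]
top bowl_centre 0.75 [356. 225. 390. 264.] [ 0.4786 -0.2319  0.03  ]
top weight_large_centre 0.81 [153. 217. 165. 234.] [0.5243 0.2623 0.03  ]
top weight_large_centre 0.19 [167. 234. 181. 248.] [0.4891 0.2263 0.03  ]
top weight_medium_centre 0.64 [167. 234. 179. 247.] [0.4902 0.2296 0.03  ]
15.3333 [0.4759 0.0159 0.1366]
```

View pics/f.png

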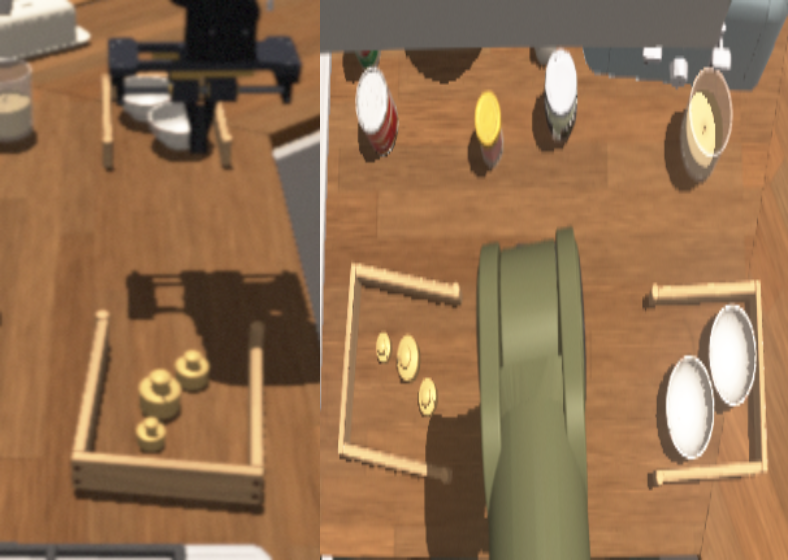

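The final pictures show all three weights upright in the left bay and both bowls inside the right bay, past the posts. The jars, the candle and the tin haven't moved. I'll hand the job in.

```bash
python3 -c "
from bench import ctrl
print(ctrl.close_job())"
```

```text
the job is handed in; nothing more can be done
None
```

The job is handed in: both loose brass weights stand upright in the left bay with the small one, and the loose bowl is fully inside the right bay with the other bowl, with the jars, candle and tin left alone; it took about 15 s of the 54 s allowed.

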